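# Press home the glazing beads of an insect case

### The arm

A 6-joint arm with a two-finger parallel gripper is mounted at the origin on the work surface. World frame = base frame: x ahead of the robot, y to its left, z up, the work surface at z = 0. Lengths are in m, angles in degrees, forces in N, time in s.
With the tool pointing down it reaches from about 0.4 to 0.825 m from the base axis. Payload 7 kg.
Tool frame: the origin (TCP) lies between the finger pads, 19 mm behind the fingertips; this is the grasp point; z points along the fingers, y is the line along which they close (so a half turn about z gives the same grasp; the last joint's range is limited). The gripper opens to 88 mm and grips with 3 to 60 N. Pads are 19 mm wide; open, the fingers measure 130 mm over their backs; the gripper's body (78 mm by 193 mm) begins 47 mm behind the grasp point.
Start: joints at [-58.493, 20.546, 0.682, 0, -70.136, -16.507], TCP at [0.175, -0.652, 0.245] pointing down, gripper open.
Joint ranges: [-176.03, 176.03], [-82.01, 121.73], [-58.28, 71.71], [-173.87, 95.51], [-174.79, -0.11], [-173.66, 173.66]. Speed limits (degrees/s): [136.94, 136.94, 172.46, 180, 180, 180].

### API

Orientations are given as [roll, pitch, yaw] about the fixed x, y, z axes, in that order (R = Rz(yaw) Ry(pitch) Rx(roll)).
In Python, from plant import r, capture, close_job, search_frame, outline_of gives the robot as it stands.
- The arm moves only by the shell command python3 -m creep 'ROWS' [FORCE]. ROWS is JSON, a list of rows, each a list of 7 numbers: the finger opening in mm, from 0 to 87.6, then the shift along the world's x, y, z in units of 25 mm (1.0 is 25 mm), then the turn, a rotation vector about the world's x, y, z in degrees. In form: [[hand, x, y, z, ax, ay, az], ...]. A call has 1 to 8 rows; each row shifts and turns the commanded pose from where the row before left it; what a row does not reach is not made up. A row lasts 1/12 s, in which the tool goes at most 41.7 mm and 7.16 degrees, less where a joint would pass 70% of its speed; a pose out of reach is approached as far as the arm can. A call is refused whole if a number of a shift passes 1 or a number of a turn 7.16, either way. A call with a gripper value outside its range is refused whole. The fingers move at their own pace and stop on an object; FORCE is the grip in N (left out, the last holds). Time passes only in rows, so rows that do not move let the fingers close. It gives the time, the measured TCP pose, the force, the opening and the grip force at its end, in the units of the state.
- r.get_state(): the state, without advancing time (a new reading comes with each control period).
- capture(name): name is "scene" or "top" or "wrist"; returns a dict with "frame" (384x512x3 uint8, red, green, blue), "K" (3x3 intrinsics, pixels), "origin" and "rotation" of the camera in the world. Camera axes: x right, y down, z forward; pixel columns grow to the right and rows downward; lengths in m; the calibration is good to about 2 mm. The wrist camera is an equidistant fisheye: a pixel r from the principal point sees the ray r / f radians off the axis. A picture is of the moment at which its call begins. There is no depth.
- close_job(): hands the job in; it is judged then, once.
Trained networks look in a picture, given as the dict that the camera call returned (one of the last four; its "shot" number tells which), for a name from the list of things; names that differ only in an ending like _2 or _b are one class to them, and where a whole thing is asked for, a point or a joint stands for the part that bears it (a point fixed in the world has none). Each returns a list of dicts, best first, with "conf" (0 to 1); they miss things now and then, are a little off and sometimes report something else, mostly with a low value. They report only what shows in the picture. A call takes as long as a camera call.
- search_frame(picture, target): "bbox" ([left, top, right, bottom] in pixels, round what is visible of it).
- outline_of(picture, target): "region" (384x512 bool, what is visible of it) and "bbox" ([left, top, right, bottom] in pixels, round what is visible of it).
The state is a dict: "time_s": time; "joints": joint angles; "qd": joint speeds; "joint_torque": joint torques, N m; "tcp_pos": TCP position; "eef_rot": TCP orientation; "contact_force": force on the tool from outside, world axes, zero at the start; "moment": the same for the moment, N m; "gripper_width": finger opening in m; "gripper_force": force on a finger pad.
Only numpy, scipy, OpenCV 4.12 (cv2) and the standard library are available. Lean on these libraries where they do the work, as an engineer would, in place of code of your own. Each camera call takes 0.05 s, during which the arm holds its last target. There are 200 camera calls.

### The job

Run shut fingertips along the raised glazing beads of the insect case so that all five are pressed fully home: begin at the left end of the front (the side with the brass pull, as you face it), go along the front to the right and round the corner to the back end of the right-hand side. Make it one unbroken run with light pressure, keeping the fingertips on or just above the beads until the last is home, then take the hand away. Only push the beads, never pull them up; keep off the glass and leave the things around the case alone.

Things in the scene. Friction and masses are not known exactly. Their poses are not given: they have to be found in the camera images.
- case: Glass-topped wooden insect case, 140 mm deep (x) by 190 mm wide (y), 55 mm tall, fixed. Origin: centre of its underside; z up. The front, with a small brass plate and pull, faces its -x; to someone facing the front, left is +y, right is -y. Bead centre lines: 56 mm from the centre on front and back, 81 mm on left and right. Only the 3 front and 2 right beads stand proud.
- case_rim (a point): Centre of the case at the height of its rim (the flat top of the 8 mm walls, 55 mm above the table). The beads lie just inside the rim: flat-topped wooden strips 10 mm wide and about 48 mm long, end to end, the top sloping down at each end at 19 deg over the last 19 mm (6.5 mm lower). Home, a bead's crown is 5 mm above the rim; at the start the proud ones' are 7.5 to 9 mm above it.
- pane: The glass pane of the case, 104 x 154 mm, between the beads; its top lies 7 mm below the rim; the origin is its centre.
- bead1_top (a point): Middle of the crown (top) of bead 1: front side, left end. It goes down with the bead; its axes are parallel to the case's.
- bead1 (a joint): How far this bead has been pushed down, m: 0: crown 9 mm above the rim, 0.004: fully home on its stop (crown 5 mm above). It moves straight down against about 2 N of friction and stays where it is left. Under all five beads lies a rubber gasket giving 4 N/mm. A fingertip gliding along the row at home height rides over the sloping ends and presses it down.
- bead2_top (a point): Middle of the crown (top) of bead 2: front side, middle. It goes down with the bead; its axes are parallel to the case's.
- bead2 (a joint): How far this bead has been pushed down, m: 0: crown 9 mm above the rim, 0.004: fully home on its stop (crown 5 mm above). It moves straight down against about 2 N of friction and stays where it is left. Under all five beads lies a rubber gasket giving 4 N/mm. A fingertip gliding along the row at home height rides over the sloping ends and presses it down.
- bead3_top (a point): Middle of the crown (top) of bead 3: front side, right end. It goes down with the bead; its axes are parallel to the case's.
- bead3 (a joint): How far this bead has been pushed down, m: 0: crown 9 mm above the rim, 0.004: fully home on its stop (crown 5 mm above). It moves straight down against about 2 N of friction and stays where it is left. Under all five beads lies a rubber gasket giving 4 N/mm. A fingertip gliding along the row at home height rides over the sloping ends and presses it down.
- bead4_top (a point): Middle of the crown (top) of bead 4: right-hand side, the half next to the front. It goes down with the bead; its axes are parallel to the case's.
- bead4 (a joint): How far this bead has been pushed down, m: 0: crown 9 mm above the rim, 0.004: fully home on its stop (crown 5 mm above). It moves straight down against about 2 N of friction and stays where it is left. Under all five beads lies a rubber gasket giving 4 N/mm. A fingertip gliding along the row at home height rides over the sloping ends and presses it down.
- bead5_top (a point): Middle of the crown (top) of bead 5: right-hand side, the half next to the back. It goes down with the bead; its axes are parallel to the case's.
- bead5 (a joint): How far this bead has been pushed down, m: 0: crown 9 mm above the rim, 0.004: fully home on its stop (crown 5 mm above). It moves straight down against about 2 N of friction and stays where it is left. Under all five beads lies a rubber gasket giving 4 N/mm. A fingertip gliding along the row at home height rides over the sloping ends and presses it down.
- jar: screw-capped specimen jar, 50 mm across and 65 mm tall, loose, standing near the case; origin: centre of its underside. To be left alone.
- loupe: waisted metal hand loupe, 42 mm across and 45 mm tall, loose, standing near the case; origin: centre of its underside. To be left alone.
- slide_box: small white slide box, 45 x 45 x 35 mm, loose, standing near the case; origin: centre of its underside. To be left alone.

How it is judged (in metres and radians):
On the way, in this order (a step that is already met when the one before it is completed fails the run):
1. bead 1 (front side, left end) is pressed home (value of joint bead1 above 0.0027 m), for 0.05 s.
2. bead 2 (front side, middle) is pressed home (value of joint bead2 above 0.0027 m), for 0.05 s.
3. bead 3 (front side, right end) is pressed home (value of joint bead3 above 0.0027 m), for 0.05 s.
4. bead 4 (right-hand side, the half next to the front) is pressed home (value of joint bead4 above 0.0027 m), for 0.05 s.
5. bead 5 (right-hand side, the half next to the back) is pressed home (value of joint bead5 above 0.0027 m), for 0.05 s.
At the end, for the whole second after the job is handed in: All five beads are pressed down to within 1.3 mm of their stops (joint above 0.0027 m), and the jar, loupe and slide box stand upright within 20 mm of where they were (value of joint each of bead1, bead2, bead3, bead4, bead5 above 0.0027 m and distance of each of jar, loupe, slide_box from where it was at the start of the episode below 0.02 m and angle between each of jar, loupe, slide_box's own z axis and vertical below 0.2 rad); the robot touches nothing.
It fails at once if the fingertips leave the run: between the first bead being home and the last, the TCP is more than 130 mm above the table (tips over 50 mm above the rim) (value of joint bead1 above 0.0027 m and not (value of joint bead5 above 0.0027 m) and z of the grasp point in the frame of case above 0.13 m).
It fails at once if a bead is pulled up (joint below -0.002 m) (value of joint any of bead1, bead2, bead3, bead4, bead5 below -0.002 m).
It fails at once if the case or its beads are pressed with more than 45 N (contact force between case and the arm above 45 N or contact force between case and the fingers above 45 N).
It fails at once if the glass is touched with more than 2 N (contact force between pane and anything else above 2 N).
It fails at once if a thing beside the case is moved by more than 20 mm, lifted or tipped (distance of any of jar, loupe, slide_box from where it was at the start of the episode above 0.02 m or angle between any of jar, loupe, slide_box's own z axis and vertical above 0.3 rad).
It also fails if it takes over 45 s, if anything falls off the work surface, if the arm or the gripper's body presses on something with over 40 N, if the wrist force passes 120 N, or if a joint passes its speed limit or range.

## Working session

There is one attempt and no reset: what is moved stays moved. The work goes in short steps, Python scripts to look and compute and a shell command to move; the robot and the scene stay as the last step left them, time stands still between calls to the robot, and variables do not carry over. Pictures are saved under pics/ and viewed, at most 10 in all, crops included, and the job is handed in when it is done.

```bash
mkdir -p pics; python3 - <<'E'
from plant import r,capture,search_frame,outline_of
import cv2,numpy as np
s=r.get_state();print(s['time_s'],s['tcp_pos'],s['eef_rot'],s['gripper_width'])
ims=[]
for n in['top','scene']:
    p=capture(n);ims.append(p['frame']);print(n,p['K'].tolist(),np.round(p['origin'],4).tolist(),np.round(p['rotation'],5).tolist())
    for t in['case','pane','bead1_top','jar','loupe','slide_box']:
        print(t,[(np.round(d['bbox']).tolist(),round(d['conf'],2)) for d in search_frame(p,t)[:6]])
    cv2.imwrite(f'pics/{n}0.png',cv2.resize(p['frame'][:,:,::-1],(800,600),interpolation=cv2.INTER_CUBIC))
    np.savez(f'{n}0.npz',**{k:p[k] for k in('frame','K','origin','rotation')})
E
```

```text
0.0 [ 0.17456    -0.65157476  0.24445427] [ 1.79907473e+02 -7.14410936e-03 -1.65006069e+02] 0.08782250759900324
top [[357.6892848212395, 0.0, 249.45985075186258], [0.0, 357.6892848212395, 197.4330216646576], [0.0, 0.0, 1.0]] [0.5704, 0.0465, 0.831] [-177.83811, 1.46341, -90.44888]
case [([241.0, 178.0, 344.0, 271.0], 0.71), ([324.0, 214.0, 335.0, 232.0], 0.43)]
pane [([251.0, 189.0, 329.0, 256.0], 0.78), ([240.0, 179.0, 345.0, 271.0], 0.52), ([310.0, 233.0, 335.0, 245.0], 0.28)]
bead1_top [([267.0, 251.0, 289.0, 261.0], 0.65)]
jar [([196.0, 229.0, 221.0, 255.0], 0.56)]
loupe [([351.0, 190.0, 374.0, 206.0], 0.75)]
slide_box [([257.0, 150.0, 277.0, 170.0], 0.77), ([239.0, 179.0, 343.0, 272.0], 0.45)]
scene [[429.1493399552885, 0.0, 268.43433097379545], [0.0, 429.1493399552885, 196.54859912389512], [0.0, 0.0, 1.0]] [1.2262, 0.1549, 0.5911] [-129.73399, 0.4556, 97.22029]
case [([182.0, 156.0, 282.0, 226.0], 0.96)]
pane [([190.0, 164.0, 272.0, 200.0], 0.93), ([236.0, 152.0, 260.0, 165.0], 0.72)]
bead1_top [([136.0, 189.0, 156.0, 216.0], 0.61)]
jar [([303.0, 165.0, 326.0, 204.0], 0.71)]
loupe [([136.0, 187.0, 158.0, 217.0], 0.6)]
slide_box [([227.0, 226.0, 258.0, 261.0], 0.83)]
```

```bash
python3 - <<'E'
import cv2,numpy as np
f=np.load('top0.npz')['frame'][:,:,::-1]
cv2.imwrite('pics/top_crop.png',cv2.resize(f[140:290,185:385],(800,600),interpolation=cv2.INTER_CUBIC))
E
```

```text
(no output)
```

View pics/top_crop.png

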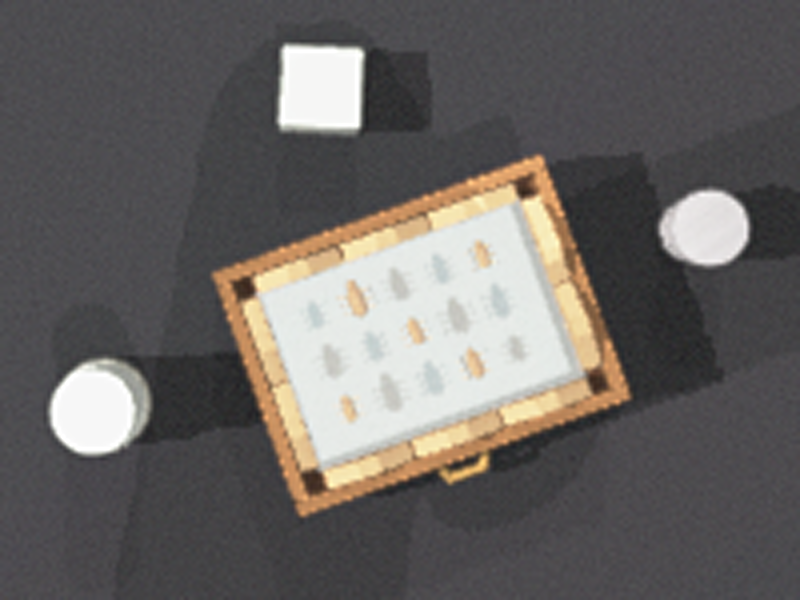

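View pics/scene0.png

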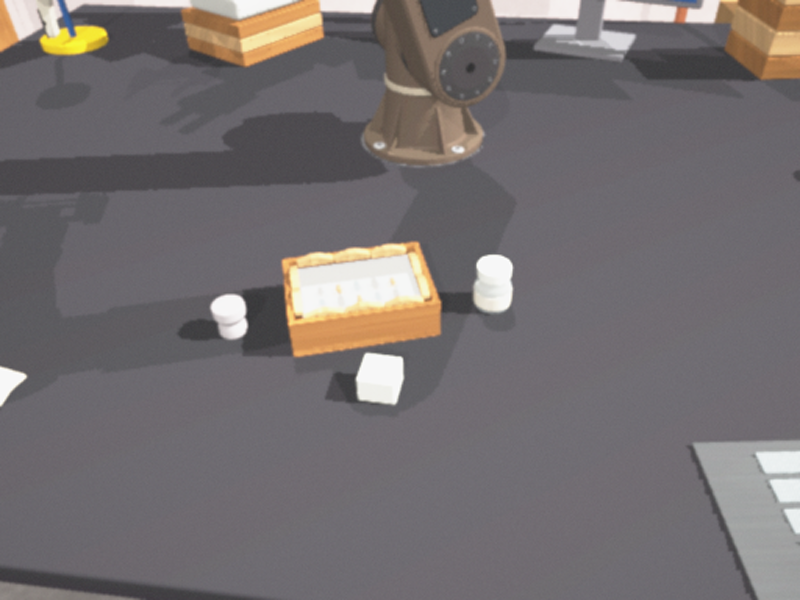

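The pictures show the case's rim corners, in the top crop: front-left (303,514), front-right (630,398), back-right (542,157) and back-left (215,272). The pull is on the bottom edge, which faces the robot. The jar is off the left side, the loupe off the right and the slide box behind. Next I'll fit the pose.

```bash
cat > h.py <<'E'
import numpy as np
from scipy.spatial.transform import Rotation as R
from scipy.optimize import least_squares
def ray(c,u,v):
    Rm=np.array(c['rotation']); Rm=R.from_euler('xyz',Rm,degrees=True).as_matrix() if Rm.ndim==1 else Rm
    return np.array(c['origin']),Rm
def onplane(c,u,v,z):
    o,Rm=ray(c,u,v); d=Rm@np.linalg.inv(c['K'])@[u,v,1]; return o+d*(z-o[2])/d[2]
def proj(c,P):
    o,Rm=ray(c,0,0); q=(P-o)@Rm; q=q@np.array(c['K']).T; return q[:,:2]/q[:,2:]
def case2w(p,P):
    c,s=np.cos(p[2]),np.sin(p[2]); P=np.atleast_2d(P)
    return np.c_[p[0]+c*P[:,0]-s*P[:,1],p[1]+s*P[:,0]+c*P[:,1],P[:,2]]
E
python3 - <<'E'
from h import *
import cv2
T=dict(np.load('top0.npz'));S=dict(np.load('scene0.npz'))
# order FL, FR, BR, BL; pixel (resized crop): u=(x+.5)/4-.5+185
top=np.array([[303,514],[630,398],[542,157],[215,272]]);tp=(top+.5)/4-.5+[185,140]
C=np.array([[-.07,.095,.055],[-.07,-.095,.055],[.07,-.095,.055],[.07,.095,.055]])
f=lambda p:(proj(T,case2w(p,C))-tp).ravel()
s=least_squares(f,[.56,-.03,.3]);print('top fit',s.x,np.rad2deg(s.x[2]),np.round(s.fun,2))
# scene (512->800): BR, BL, FR rim corners as seen
sp=(np.array([[420,245],[286,258],[290,322],[439,292]])+.5)/1.5625-.5
print('scene pred FL FR BR BL',np.round(proj(S,case2w(s.x,C)),1).tolist(),'seen',np.round(sp,1).tolist())
f2=lambda p:(proj(S,case2w(p,C))-sp).ravel()
q=least_squares(f2,s.x);print('scene fit',q.x,np.rad2deg(q.x[2]),np.round(q.fun,2))
b=least_squares(lambda p:np.r_[f(p),f2(p)],s.x).x;print('both',b,np.rad2deg(b[2]))
for n,(u,v),z in[('jar',(208.5,242),.065),('loupe',(361.7,197.3),.045),('box',(267,160),.035)]:print(n,onplane(T,u,v,z).round(3))
E
```

```text
top fit [ 0.54314448 -0.02130166  0.33416704] 19.146361248062277 [-0.77  0.68  0.82  0.15  0.4  -0.78 -0.47 -0.07]
scene pred FL FR BR BL [[265.6, 155.2], [178.7, 166.1], [182.4, 208.3], [280.0, 194.5]] seen [[268.6, 156.6], [182.9, 164.9], [185.4, 205.9], [280.8, 186.7]]
scene fit [ 0.53325746 -0.01767389  0.33940053] 19.44621770407967 [-1.03 -3.9  -1.33 -1.19  0.45 -0.73  1.66  4.62]
both [ 0.53986751 -0.01888719  0.33619044] 19.262293294960017
jar [0.505 0.154 0.065]
loupe [ 0.598 -0.179  0.045]
box [0.684 0.027 0.035]
```

The top fit is consistent: every corner is within 0.8 px and the yaw is 19.2°. The closing line only needs to turn +4°. I'll go high over the left end of the front and shut the fingers on the way.

```bash
python3 -m creep '[[0,0.37,0.82,0,0,0,1],[0,0.37,0.82,0,0,0,1],[0,0.37,0.82,0,0,0,1],[0,0.37,0.82,0,0,0,1],[0,0.37,0.82,0,0,0,0],[0,0.37,0.82,0,0,0,0],[0,0.37,0.82,0,0,0,0],[0,0.37,0.82,0,0,0,0]]' 20
python3 -m creep '[[0,0.37,0.82,0,0,0,0],[0,0.37,0.82,0,0,0,0],[0,0.37,0.82,0,0,0,0],[0,0.37,0.82,0,0,0,0],[0,0.37,0.82,0,0,0,0],[0,0.37,0.82,0,0,0,0],[0,0.37,0.82,0,0,0,0],[0,0.37,0.82,0,0,0,0]]'
```

```text
time_s: 1.37
tcp_pos: [0.249, -0.487, 0.2455]
eef_rot: [-180.0, 0.0, -161.0]
contact_force: [0.3, -0.1, -0.4]
gripper_width: 0.04
gripper_force: 0.0
time_s: 2.03
tcp_pos: [0.323, -0.323, 0.2456]
eef_rot: [-180.0, 0.0, -161.0]
contact_force: [0.7, 0.6, -0.4]
gripper_width: 0.0004
gripper_force: 0.0
```

```bash
python3 -m creep '[[0,0.37,0.83,0,0,0,0],[0,0.37,0.83,0,0,0,0],[0,0.37,0.83,0,0,0,0],[0,0.37,0.83,0,0,0,0],[0,0.37,0.83,0,0,0,0],[0,0.37,0.83,0,0,0,0],[0,0.37,0.83,0,0,0,0],[0,0.37,0.83,0,0,0,0]]'
python3 -m creep '[[0,0.37,0.83,0,0,0,0],[0,0.37,0.83,0,0,0,0],[0,0.37,0.83,0,0,0,0],[0,0.37,0.83,0,0,0,0],[0,0.37,0.83,0,0,0,0],[0,0.37,0.83,0,0,0,0],[0,0.4,0.83,0,0,0,0],[0,0,0,0,0,0,0]]'
python3 -m creep '[[0,0,0,-1,0,0,0],[0,0,0,-1,0,0,0],[0,0.1,0.8,-1,0,0,0],[0,0,0,-1,0,0,0],[0,0,0,0,0,0,0],[0,0,0,0,0,0,0]]'
python3 - <<'E'
from h import *
from plant import r,capture,search_frame
import cv2
for n in('wrist','top','scene'):
    p=capture(n);cv2.imwrite(f'pics/{n}1.png',cv2.resize(p['frame'][:,:,::-1],(800,600),interpolation=cv2.INTER_CUBIC))
    np.savez(n+'1.npz',**{k:p[k] for k in('frame','K','origin','rotation')})
    if n=='wrist':print(p['K'].tolist(),p['origin'],p['rotation'])
s=r.get_state();print(s['joints'],s['contact_force'])
E
```

```text
time_s: 2.7
tcp_pos: [0.397, -0.1569, 0.2457]
eef_rot: [-180.0, 0.1, -161.0]
contact_force: [1.0, -0.7, 0.3]
gripper_width: 0.0008
gripper_force: 0.0
time_s: 3.37
tcp_pos: [0.4638, -0.0102, 0.2456]
eef_rot: [-180.0, 0.1, -160.9]
contact_force: [0.1, -0.0, 0.8]
gripper_width: 0.0003
gripper_force: 0.0
time_s: 3.87
tcp_pos: [0.464, 0.0068, 0.145]
eef_rot: [-180.0, -0.2, -161.0]
contact_force: [-0.2, -0.2, 1.2]
gripper_width: 0.0001
gripper_force: 0.0
[[297.3186396354542, 0.0, 255.48116076356334], [0.0, 297.3186396354542, 192.32415772214242], [0.0, 0.0, 1.0]] [ 0.40139698 -0.01511717  0.28481793] [1.65514778e+02 4.04685017e-02 1.09050606e+02]
[ 2.52339863e+01  5.95686461e+00 -3.29142158e+01  3.20940031e-02
 -5.09849369e+01 -9.62557319e+01] [ 0.50204339 -1.36296914 -0.2854105 ]
```

View pics/wrist1.png

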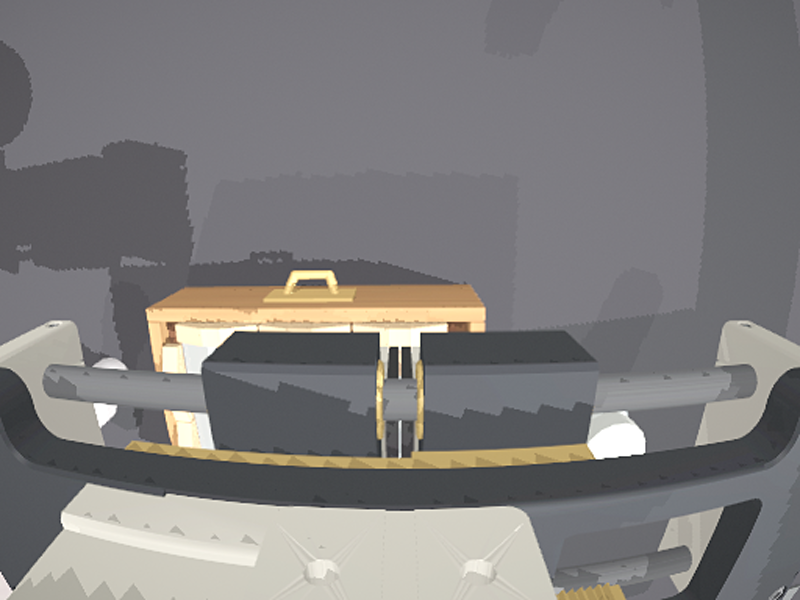

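```bash
python3 - <<'E'
from h import *
W=dict(np.load('wrist1.npz'));K=W['K'];f=K[0,0]
Rm=R.from_euler('xyz',W['rotation'],degrees=True).as_matrix();o=W['origin']
def back(u,v,z):
    u=(u+.5)/1.5625-.5;v=(v+.5)/1.5625-.5
    d=np.array([u-K[0,2],v-K[1,2]]);rr=np.hypot(*d);t=rr/f
    d=Rm@np.r_[np.sin(t)*d/rr,np.cos(t)];return o+d*(z-o[2])/d[2]
a=back(147,309,.055);b=back(487,306,.055);e=b-a
print(a,b,np.linalg.norm(e),np.rad2deg(np.arctan2(-e[0],e[1])))
P=np.array([.5431,-.0213,.3342]);print('pred',case2w(P,[[-.07,-.095,.055],[-.07,.095,.055]]))
for t in(19,48):print('slots',back(258,323,.06),back(353,323,.06))
print(case2w(P,[[-.056,-.024,.06],[-.056,.024,.06],[-.056,.052,0],[-.056,-.081,0],[.034,-.081,0]]).round(4))
E
```

```text
[ 0.50924659 -0.13061773  0.055     ] [0.44538596 0.04791914 0.055     ] 0.1896143338904603 19.68156017397006
pred [[ 0.50813417 -0.13400488  0.055     ]
 [ 0.4458116   0.04548299  0.055     ]]
slots [ 0.49185734 -0.0623355   0.06      ] [ 0.47508158 -0.01482665  0.06      ]
slots [ 0.49185734 -0.0623355   0.06      ] [ 0.47508158 -0.01482665  0.06      ]
[[ 0.4981 -0.0623  0.06  ]
 [ 0.4823 -0.017   0.06  ]
 [ 0.4731  0.0095  0.    ]
 [ 0.5168 -0.1162  0.    ]
 [ 0.6018 -0.0867  0.    ]]
```

View pics/top1.png

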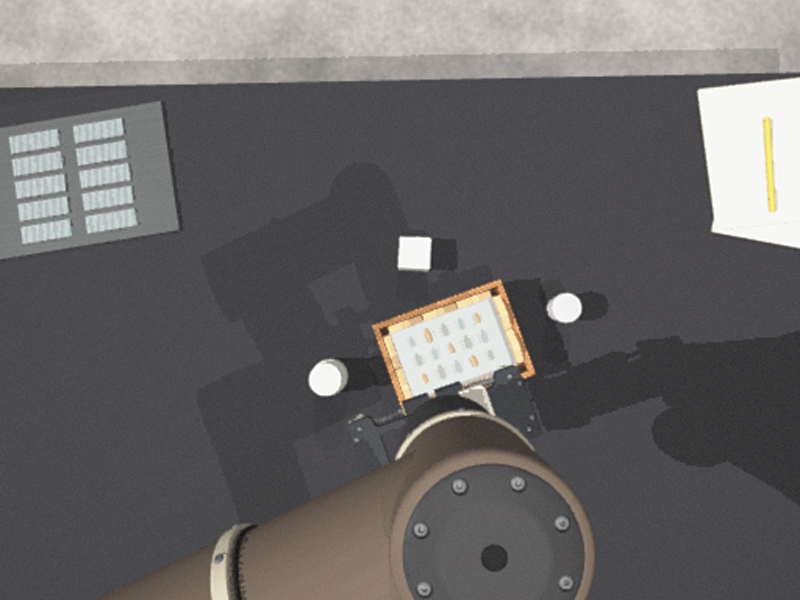

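The wrist view agrees with the top fit to about 2–3 mm: the front edge measures 189.6 mm at 19.7°. The top view shows the objects undisturbed and the hand at the front left. Going down to just above bead 1.

```bash
python3 -m creep '[[0,0.36,0.17,0,0,0,0],[0,0,0,-0.8,0,0,0],[0,0,0,-0.8,0,0,0],[0,0,0,-0.6,0,0,0],[0,0,0,0,0,0,0],[0,0,0,0,0,0,0]]'
python3 -m creep '[[0,0,0,-0.1,0,0,0],[0,0,0,-0.1,0,0,0],[0,0,0,-0.1,0,0,0],[0,0,0,0,0,0,0]]'
```

```text
time_s: 4.52
tcp_pos: [0.4743, 0.0115, 0.0909]
eef_rot: [-180.0, -0.0, -161.0]
contact_force: [-0.2, 0.4, 0.8]
gripper_width: 0.0004
gripper_force: 0.0
time_s: 4.85
tcp_pos: [0.4738, 0.0116, 0.083]
eef_rot: [180.0, 0.0, -161.0]
contact_force: [-0.4, -0.1, -0.3]
gripper_width: 0.0006
gripper_force: 0.0
```

```bash
python3 -m creep '[[0,0,0,-0.04,0,0,0],[0,0,0,-0.04,0,0,0],[0,0,0,0,0,0,0]]'
python3 -m creep '[[0,0,0,-0.04,0,0,0],[0,0,0,-0.04,0,0,0],[0,0,0,0,0,0,0],[0,0,0,0,0,0,0]]'
```

```text
time_s: 5.1
tcp_pos: [0.4739, 0.0116, 0.081]
eef_rot: [-180.0, 0.0, -161.0]
contact_force: [-0.2, -0.7, 1.7]
gripper_width: 0.0002
gripper_force: 0.8
time_s: 5.43
tcp_pos: [0.4738, 0.0116, 0.0789]
eef_rot: [-180.0, 0.0, -161.0]
contact_force: [0.6, -1.1, 2.6]
gripper_width: 0.0006
gripper_force: 0.7
```

```bash
python3 -m creep '[[0,0,0,-0.03,0,0,0],[0,0,0,0,0,0,0],[0,0,0,0,0,0,0]]'
python3 -m creep '[[0,0,0,-0.03,0,0,0],[0,0,0,0,0,0,0],[0,0,0,0,0,0,0]]'
```

```text
time_s: 5.68
tcp_pos: [0.4738, 0.0116, 0.0782]
eef_rot: [-180.0, 0.0, -161.0]
contact_force: [0.2, -0.0, 2.8]
gripper_width: 0.0002
gripper_force: 1.0
time_s: 5.93
tcp_pos: [0.4738, 0.0116, 0.0775]
eef_rot: [-180.0, 0.0, -161.0]
contact_force: [-0.1, 1.6, 4.7]
gripper_width: 0.0003
gripper_force: 2.2
```

Bead 1 is on its stop: the force rises past the 2 N of friction at TCP z ≈ 78 mm. Starting the run along the front.

```bash
python3 -m creep '[[0,0.054,-0.158,0,0,0,0],[0,0.054,-0.158,0,0,0,0],[0,0.054,-0.158,0,0,0,0],[0,0.054,-0.158,0,0,0,0],[0,0.054,-0.158,0,0,0,0],[0,0.054,-0.158,0,0,0,0],[0,0.054,-0.158,0,0,0,0],[0,0.054,-0.158,0,0,0,0]]'
python3 -m creep '[[0,0.054,-0.158,0,0,0,0],[0,0.054,-0.158,0,0,0,0],[0,0.054,-0.158,0,0,0,0],[0,0.054,-0.158,0,0,0,0],[0,0,0,0,0,0,0]]'
```

```text
time_s: 6.6
tcp_pos: [0.4843, -0.0206, 0.0771]
eef_rot: [180.0, -0.0, -161.0]
contact_force: [-1.5, 5.0, 2.9]
gripper_width: 0.0009
gripper_force: 2.0
time_s: 7.02
tcp_pos: [0.4903, -0.0366, 0.0775]
eef_rot: [-180.0, 0.0, -161.0]
contact_force: [-0.6, -0.8, 5.3]
gripper_width: 0.0003
gripper_force: 2.3
```

```bash
python3 -m creep '[[0,0.054,-0.158,0,0,0,0],[0,0.054,-0.158,0,0,0,0],[0,0.054,-0.158,0,0,0,0],[0,0.054,-0.158,0,0,0,0],[0,0.054,-0.158,0,0,0,0],[0,0.054,-0.158,0,0,0,0],[0,0.054,-0.158,0,0,0,0],[0,0.054,-0.158,0,0,0,0]]'
python3 -m creep '[[0,0.054,-0.158,0,0,0,0],[0,0.054,-0.158,0,0,0,0],[0,0.054,-0.158,0,0,0,0],[0,0.054,-0.158,0,0,0,0],[0,0,0,0,0,0,0]]'
```

```text
time_s: 7.68
tcp_pos: [0.5005, -0.0679, 0.0771]
eef_rot: [180.0, -0.0, -161.0]
contact_force: [-1.5, 3.3, 2.4]
gripper_width: 0.0004
gripper_force: 1.8
time_s: 8.1
tcp_pos: [0.5065, -0.084, 0.0775]
eef_rot: [-180.0, 0.0, -161.0]
contact_force: [1.3, -0.4, 5.0]
gripper_width: 0.0001
gripper_force: 2.2
```

```bash
python3 -m creep '[[0,0.054,-0.158,0,0,0,0],[0,0.054,-0.158,0,0,0,0],[0,0.054,-0.158,0,0,0,0],[0,0.054,-0.158,0,0,0,0],[0,0.054,-0.158,0,0,0,0],[0,0.054,-0.158,0,0,0,0],[0,0.054,-0.158,0,0,0,0],[0,0.054,-0.158,0,0,0,0]]'
python3 -m creep '[[0,0.15,0.053,0,0,0,0],[0,0.15,0.053,0,0,0,0],[0,0.15,0.053,0,0,0,0],[0,0.15,0.053,0,0,0,0],[0,0.15,0.053,0,0,0,0],[0,0.15,0.053,0,0,0,0],[0,0.15,0.053,0,0,0,0],[0,0.15,0.053,0,0,0,0]]'
```

```text
time_s: 8.77
tcp_pos: [0.5167, -0.1155, 0.077]
eef_rot: [180.0, -0.0, -161.0]
contact_force: [-0.0, 0.4, -0.4]
gripper_width: 0.0004
gripper_force: 0.0
time_s: 9.43
tcp_pos: [0.5475, -0.104, 0.0776]
eef_rot: [-180.0, 0.0, -161.0]
contact_force: [-3.3, -1.2, 4.4]
gripper_width: 0.0004
gripper_force: 2.1
```

```bash
python3 -m creep '[[0,0,0,0,0,0,0],[0,0.15,0.053,0,0,0,0],[0,0.15,0.053,0,0,0,0],[0,0.15,0.053,0,0,0,0],[0,0.15,0.053,0,0,0,0],[0,0.15,0.053,0,0,0,0],[0,0.15,0.053,0,0,0,0],[0,0.15,0.053,0,0,0,0]]'
python3 -m creep '[[0,0.15,0.053,0,0,0,0],[0,0.15,0.053,0,0,0,0],[0,0.15,0.053,0,0,0,0],[0,0.15,0.053,0,0,0,0],[0,0.15,0.053,0,0,0,0],[0,0,0,0,0,0,0],[0,0,0,0,0,0,0]]'
```

```text
time_s: 10.1
tcp_pos: [0.5732, -0.0949, 0.0771]
eef_rot: [180.0, -0.0, -161.0]
contact_force: [-3.1, -1.7, 1.8]
gripper_width: 0.0004
gripper_force: 1.3
time_s: 10.68
tcp_pos: [0.5931, -0.0881, 0.0777]
eef_rot: [-180.0, 0.1, -161.0]
contact_force: [0.4, -0.1, 4.7]
gripper_width: 0.0009
gripper_force: 1.9
```

All five beads should be home. I'll run out to the back end, lift and check.

```bash
python3 -m creep '[[0,0.15,0.053,0,0,0,0],[0,0.15,0.053,0,0,0,0],[0,0.15,0.053,0,0,0,0],[0,0.15,0.053,0,0,0,0],[0,0,0,0.2,0,0,0],[0,0,0,0.5,0,0,0],[0,0,0,1,0,0,0],[0,0,0,1,0,0,0]]'
python3 -m creep '[[0,0,0,1,0,0,0],[0,0,0,1,0,0,0],[0,0,0,1,0,0,0],[0,0,0,1,0,0,0],[0,-0.3,-1,0.5,0,0,0],[0,-0.3,-1,0,0,0,0],[0,-0.3,-1,0,0,0,0],[0,-0.3,-1,0,0,0,0]]'
python3 -m creep '[[0,-0.3,-1,0,0,0,0],[0,-0.3,-1,0,0,0,0],[0,-0.3,-1,0,0,0,0],[0,-0.3,-1,0,0,0,0],[0,-0.3,-1,0,0,0,0],[0,-0.3,-1,0,0,0,0],[0,0,0,0,0,0,0],[0,0,0,0,0,0,0]]'
python3 - <<'E'
from plant import r,capture
import cv2,numpy as np
a=[]
for n,(y0,x0) in(('top',(140,185)),('scene',(140,170))):
    f=capture(n)['frame'];o=np.load(n+'0.npz')['frame']
    a.append(np.hstack([cv2.resize(g[y0:y0+150,x0:x0+200,::-1],(400,300),interpolation=cv2.INTER_CUBIC) for g in(o,f)]))
cv2.imwrite('pics/cmp.png',np.vstack(a));print(r.get_state()['time_s'])
E
```

```text
time_s: 11.35
tcp_pos: [0.6069, -0.0828, 0.1448]
eef_rot: [180.0, -0.1, -161.0]
contact_force: [0.7, -0.0, -0.3]
gripper_width: 0.0004
gripper_force: 0.0
time_s: 12.02
tcp_pos: [0.5773, -0.1835, 0.258]
eef_rot: [-180.0, 0.1, -161.0]
contact_force: [0.9, 0.3, -0.2]
gripper_width: 0.0001
gripper_force: 0.0
time_s: 12.68
tcp_pos: [0.5319, -0.3342, 0.2572]
eef_rot: [-180.0, 0.0, -161.1]
contact_force: [-0.4, 0.1, -0.1]
gripper_width: 0.0005
gripper_force: 0.0
12.7833
```

View pics/cmp.png

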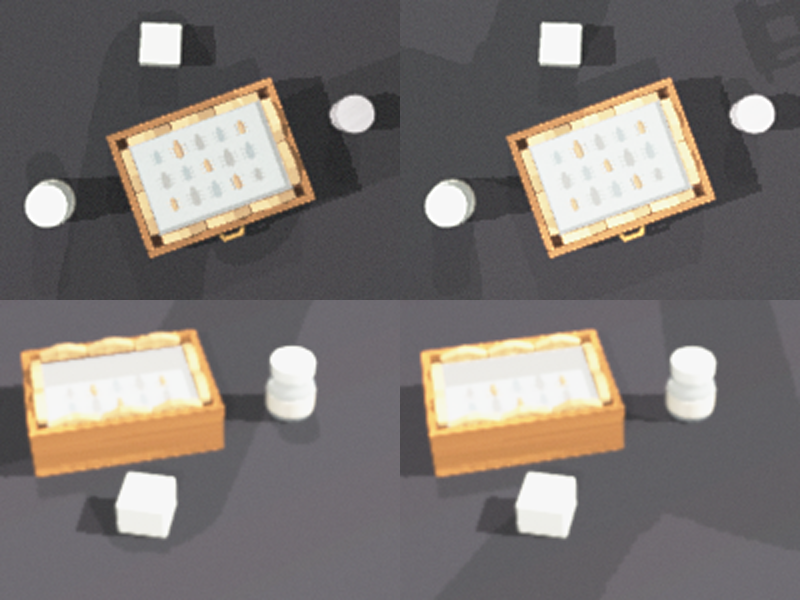

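The after pictures (right) show the front and right beads lower than before (left), the jar, loupe and box where they were, and the hand clear of everything. Handing in.

```bash
python3 -c "
from plant import close_job
print(close_job())"
```

```text
the job is handed in; nothing more can be done
None
```

I ran the shut fingertips along all five beads in one unbroken run with about 5 N of pressure, took the hand away and handed the job in at about 13 s; force readings and the after pictures indicate all five are home and nothing else moved, but no verdict came back.

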